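Stack a collage panel and poise set tweezers over it

ROBOT

A 7-joint arm with a two-finger parallel gripper is mounted at the origin on the work surface. World frame = base frame: x ahead of the robot, y to its left, z up, the work surface at z = 0. Lengths are in m, angles in rad, forces in N, time in s.
With the tool pointing down it reaches from about 0.4 to 0.85 m from the base axis. Payload 10.4 kg.
Tool frame: the origin (TCP) lies midway between the tips of the shut fingers; the grasp point (between the pads) lies manip.grip_point_offset behind it (manip.grip_point_offset is the distance from the TCP to the grasp point, in m); z points along the fingers, y is the line along which they close (so a half turn about z gives the same grasp; the last joint's range is limited). The gripper opens to 85 mm and grips with 20 to 120 N. Pads are 22 mm wide; open, the fingers measure 114 mm over their backs; the gripper's body (76 mm by 85 mm) begins 54 mm behind the grasp point. The pads swing forward as they close: fully open they stand 13 mm farther back than shut.
Start: joints at [1.229, 0.332, -0.065, 1.46, 0.022, 1.35, -0.088], TCP at [0.196, -0.594, 0.231] pointing down, gripper open.
Joint ranges: [-2.6, 2.6], [-0.5, 2.12], [-1.47, 1.34], [0.16, 2.42], [-1.27, 4.41], [0.06, 2.06], [-2.6, 2.6]. Speed limits (rad/s): [2.22, 2.22, 2.79, 2.79, 3.14, 3.14, 3.14].

INTERFACE

Orientations are given as a rotation vector (axis times angle).
In Python, from rig import manip gives the robot as it stands.
- The arm moves only by the shell command python3 -m jog 'ROWS' [FORCE]. ROWS is JSON, a list of rows, each a list of 7 numbers: the shift along the tool's x, y, z each as a share of 0.2 m, from -1 to 1, then the turn, a rotation vector about the tool's x, y, z each as a share of 360 degrees, from -1 to 1, then the opening, from -1 (shut) to 1 (fully open), so that 0 is half open. A call has 1 to 12 rows; each row is the pose to reach, as a shift and turn from the pose commanded when the call began, along the tool's axes at that moment, turning the shorter way round; what a row does not reach only later rows make up. A row lasts 1/12 s, in which the tool goes at most 41.7 mm and 7.16 degrees, less where a joint would pass 70% of its speed; a pose out of reach is approached as far as the arm can. A call with a number of a shift or a turn outside -1 to 1 is refused whole. A call with a gripper value outside its range is refused whole. The fingers move at their own pace and stop on an object; FORCE is the grip in N (left out, the last holds). Time passes only in rows, so rows that repeat a pose let the fingers close. It gives the time, the measured TCP pose, the force, the opening and the grip force at its end, in the units of the state.
- manip.sense(): the state, without advancing time (a new reading comes with each control period).
- manip.snapshot(name): name is "scene" or "top" or "wrist"; returns the picture (400x640x3 uint8, red, green, blue); there is no depth.
- manip.camera_info(name): a dict with "mtx" (3x3 intrinsics, pixels), "k1" (the pictures are not rectified: a ray, as slopes to the right and down, at radius r is drawn at 1 + k1 r^2 times it, then the intrinsics apply), "rvec" (rotation vector, rad) and "tvec" (3), from world to camera coordinates, as OpenCV has them; the wrist camera has in their place "tool_from_camera" (4x4, takes a point from camera to tool coordinates, whose origin is the TCP and whose axes are the flange's). Camera axes: x right, y down, z forward; pixel columns grow to the right and rows downward; lengths in m; the calibration is good to about 2 mm. A picture is of the moment at which its call begins: read the wrist's pose just before it. camera_info takes no time and is no camera call.
- manip.job_done(): hands the job in; it is judged then, once.
The state is a dict: "time": time; "joint_positions": joint angles; "qd": joint speeds; "joint_torque": joint torques, N m; "position": TCP position; "orientation": TCP orientation; "ft_force": force on the tool from outside, world axes, zero at the start; "torque": the same for the moment, N m; "opening": finger opening in m; "grip_force": force on a finger pad.
Only numpy, scipy, OpenCV 4.12 (cv2) and the standard library are available. Lean on these libraries where they do the work, as an engineer would, in place of code of your own. Each camera call takes 0.05 s, during which the arm holds its last target. There are 200 camera calls.

TASK

Get the next collage panel ready: lay the blue-grey separator card squarely and centred on the fixed black panel, then set the red panel squarely and centred on the card, painted side up. Then take the sprung tweezers from their rest, squeeze them until the red pointer stands within the green band (tips 14 mm apart), and hold them level and steady at that gap, tips a few centimetres above the yellow dab at the middle of the red panel. Finish while holding them there, clear of the panel, and leave the pots, bottle, knife, tube and brush jar where they are.

Things in the scene. Friction and masses are not known exactly. Their poses are not given: they have to be found in the camera images.
- lower_top (a point): centre of the top face, 30 mm above the table, of the small black-painted canvas panel fixed to the table: panel 50 mm (x) by 96 mm (y), on a slightly narrower wooden block (44 by 90 mm, 12 mm high); y along the long side, z up
- separator_centre (a point): centre of the stiff blue-grey separator card, loose, 66 mm (x) by 116 mm (y), 5 mm thick, 60 g, y along the long side; it lies flat on a narrower dark wooden block (36 by 90 mm, 30 mm high), so its long edges overhang the block by 15 mm and fingers can reach below them
- panel_centre (a point): centre of the red-painted canvas panel with a yellow dab, loose, 50 mm (x) by 96 mm (y), 18 mm thick, about 110 g, y along the long side, lying painted side up on the table
- dab (a point): middle of the yellow dab, 18 mm across, at the centre of the red panel's top face (9.5 mm above panel_centre)
- tweezers_grip (a point): point midway between the two black finger grips of the sprung steel tweezers, half-way up (8 mm above their underside). x points to the tips, y from the right arm to the left, z up. Grips 16 mm tall, 50 mm long (along x); over their outer faces 45 mm when relaxed and 32 mm at the marked gap, where they stand parallel to x
- tweezers_tips (a point): point midway between the tweezer tips, 65 mm along x from tweezers_grip
- tip_l (a point): inner face of the left tip, 8 mm above the underside; distance to tip_r is the tip gap: about 36 mm relaxed, 14 mm at the mark
- tip_r (a point): inner face of the right tip
- jaw_l (a joint): closing angle of the left tweezer arm about the bow (rad): 0 relaxed, 0.070 at the marked gap (14 mm), 0.112 tips together; 0.01 rad is 3.2 mm of tip gap and 1.9 mm over the grips. Both arms always close equally. The spring pushes each finger back with about 3.5 N at first and 8 N at the mark
- tweezers: the tweezers, about 80 g, balanced near the middle of the grips; origin on the underside below tweezers_grip, axes as there. The round bow (24 mm across) joining the arms is centred at x = -95 mm, the tips end at x = +65 mm. A white tongue on the left arm carries the green band, the right arm the red pointer
- jaw_r: right tweezer arm; origin at the bow's axis
- panel: the red panel; origin at the centre of its underside
- separator: the separator card; origin at the centre of its underside
- rest: fixed dark wooden tweezer rest: two cross ridges 30 mm high, 12 mm thick, 70 mm wide, some 65 mm before and behind the tweezers' grip point, on which they lie loose; between the ridges only a spine 8 mm wide, 6 mm high. Origin on the table, 10 mm tipwards of below the grip point
- pot_red: small closed glass paint pot with red cap, 42 mm wide, 45 mm tall; origin at its underside; leave alone
- pot_blue: small closed glass paint pot with blue cap, 42 mm wide, 45 mm tall; origin at its underside; leave alone
- varnish: amber bottle, 60 mm wide, 160 mm tall; origin at its underside; leave alone
- palette_knife: spatula-like palette knife lying flat, 200 mm long; origin at its underside; leave alone
- paint_tube: lying aluminium paint tube with yellow band, 110 mm long; origin at its underside; leave alone
- brush_jar: blue ceramic jar 72 mm wide, 100 mm tall, with brushes standing up to 215 mm; origin at its underside; leave alone
Mind the look-alikes: they are no part of the job. Leave any orange look-alike of the separator alone.

How it is judged:
On the way, in this order (a step that is already met when the one before it is completed fails the run):
1. the separator card lies on the black panel, released (horizontal distance between separator_centre and lower_top below 0.012 m and angle between the y axis of separator_centre and the y axis of lower_top, either way round below 0.2 rad and z of separator_centre in the frame of lower_top between 0 and 0.006 m and angle between separator_centre's own z axis and vertical below 0.06 rad and contact force between the fingers and separator below 0.05 N and linear speed of separator below 0.02 m/s), for 0.2 s.
2. the red panel lies on the separator card, released (all of step 1 and horizontal distance between panel_centre and lower_top below 0.012 m and angle between the y axis of panel_centre and the y axis of lower_top, either way round below 0.2 rad and z of panel_centre in the frame of lower_top between 0.011 and 0.018 m and angle between panel_centre's own z axis and vertical below 0.06 rad and contact force between the fingers and panel below 0.05 N and linear speed of panel below 0.02 m/s), for 0.2 s.
At the end, for the whole second after the job is handed in: Card and red panel lie within 12 mm and 0.2 rad of the black panel's centre and direction; tweezers finger-held, still, level within 0.3 rad, tip gap 11 to 17 mm, tips within 20 mm sideways of the dab and 15 to 100 mm above it; tweezers off panel and rest, fingers off panel and card (horizontal distance between each of separator_centre, panel_centre and lower_top below 0.012 m and angle between the y axis of each of separator_centre, panel_centre and the y axis of lower_top, either way round below 0.2 rad and z of separator_centre in the frame of lower_top between 0 and 0.006 m and angle between each of separator_centre, panel_centre's own z axis and vertical below 0.06 rad and z of panel_centre in the frame of lower_top between 0.011 and 0.018 m and distance between tip_l and tip_r between 0.011 and 0.017 m and velocity of joint jaw_l between -0.05 and 0.05 rad/s and contact force between the fingers and tweezers above 2 N and contact force between the fingers and jaw_r above 1 N and horizontal distance between tweezers_tips and dab below 0.02 m and z of tweezers_tips in the frame of dab between 0.015 and 0.1 m and angle between tweezers_grip's own z axis and vertical below 0.3 rad and linear speed of tweezers below 0.03 m/s and contact force between each of tweezers, the fingers and panel below 0.05 N and contact force between tweezers and rest below 0.05 N and contact force between the fingers and separator below 0.05 N); the arm keeps its last pose, push and grip.
It fails at once if a pot, bottle, knife, tube or jar is shifted by more than 30 mm (distance of any of pot_red, pot_blue, varnish, palette_knife, paint_tube, brush_jar from where it was at the start of the episode above 0.03 m).
It also fails if it takes over 58 s, if anything falls off the work surface, if the arm or the gripper's body presses on something with over 40 N, if the wrist force passes 120 N, or if a joint passes its speed limit or range.

## Working session

There is one attempt and no reset: what is moved stays moved. The work goes in short steps, Python scripts to look and compute and a shell command to move; the robot and the scene stay as the last step left them, time stands still between calls to the robot, and variables do not carry over. Pictures are saved under pics/ and viewed, at most 10 in all, crops included, and the job is handed in when it is done.

```bash
ls; mkdir -p pics
python3 - <<'E'
from rig import manip
import cv2,numpy as np
np.set_printoptions(precision=4,suppress=True)
print(manip.sense()); print(manip.grip_point_offset)
for n in("scene","top","wrist"):
    print(n,manip.camera_info(n))
a=manip.snapshot("scene");b=manip.snapshot("top");c=manip.snapshot("wrist")
for n,i in zip("abc",(a,b,c)): cv2.imwrite(f"pics/{n}0.png",i[:,:,::-1])
E
```

```text
pics
{'time': 0.0, 'joint_positions': array([ 1.2294,  0.3329, -0.0647,  1.461 ,  0.0216,  1.3499, -0.0885]), 'qd': array([-0.0007, -0.0018,  0.0003,  0.0011, -0.0009, -0.0006,  0.0004]), 'joint_torque': array([  0.0002, -62.5439,   0.0492, -39.1614,   0.0162,   0.0097,
        -0.    ]), 'position': array([ 0.1958, -0.5931,  0.2305]), 'orientation': array([-3.1003, -0.4985,  0.0004]), 'ft_force': array([ 0.0239, -0.0048,  0.4824]), 'torque': array([-0.0101, -0.0213, -0.0009]), 'grip_force': 0.0, 'opening': 0.08560043502058264}
0.0187
scene {'mtx': array([[508.5708,   0.    , 320.0042],
       [  0.    , 508.5708, 195.4672],
       [  0.    ,   0.    ,   1.    ]]), 'k1': 0.053820181719630385, 'rvec': array([ 2.1661,  0.7873, -0.3523]), 'tvec': array([-0.3782, -0.1397,  1.8551])}
top {'mtx': array([[375.4938,   0.    , 318.4557],
       [  0.    , 375.4938, 197.223 ],
       [  0.    ,   0.    ,   1.    ]]), 'k1': -0.08249683884732735, 'rvec': array([ 2.1883, -2.1915,  0.0913]), 'tvec': array([0.0358, 0.4871, 1.1935])}
wrist {'mtx': array([[305.7283,   0.    , 322.4723],
       [  0.    , 305.7283, 200.3428],
       [  0.    ,   0.    ,   1.    ]]), 'k1': -0.006158823636493091, 'tool_from_camera': array([[-0.0003, -0.9646, -0.2637,  0.0657],
       [ 1.    , -0.    , -0.0009, -0.0007],
       [ 0.0008, -0.2637,  0.9646, -0.1425],
       [ 0.    ,  0.    ,  0.    ,  1.    ]])}
```

View pics/b0.png

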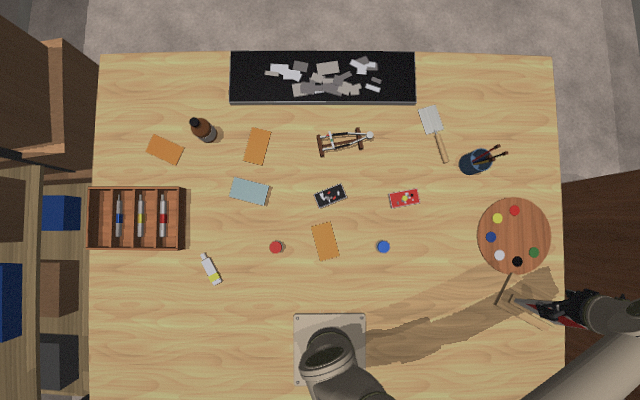

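View pics/a0.png

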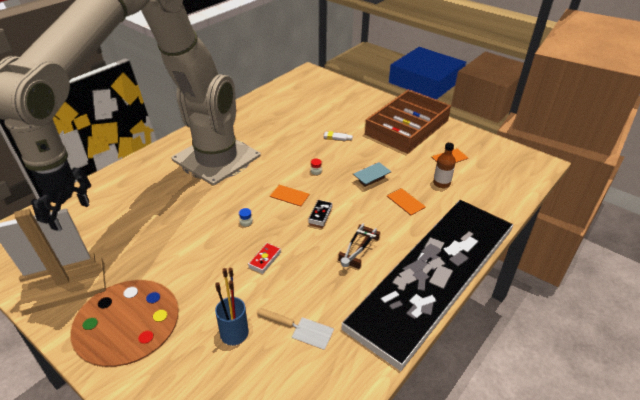

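The top view shows the blue-grey card at (250,190), the black panel at (330,195), the red panel at (404,198) and the tweezers at (345,143). There are orange look-alikes at (165,150), (257,146) and (325,241); they are orange, so the only blue-grey card is the one at (250,190). I'll confirm that in an enlarged crop.

```bash
cat > h.py <<'E'
from rig import manip
import cv2,numpy as np
from scipy.spatial.transform import Rotation as R
np.set_printoptions(precision=4,suppress=True)
def cam(n,s=None):
    i=manip.camera_info(n)
    if n=="wrist":
        s=s or manip.sense()
        T=np.eye(4);T[:3,:3]=R.from_rotvec(s["orientation"]).as_matrix();T[:3,3]=s["position"]
        C=T@np.array(i["tool_from_camera"]); Rw,o=C[:3,:3],C[:3,3]
    else:
        Rc=cv2.Rodrigues(np.array(i["rvec"]))[0]; Rw=Rc.T; o=-Rc.T@np.array(i["tvec"])
    return i["mtx"],i["k1"],Rw,o
def ray(c,px):
    m,k,Rw,o=c
    u=cv2.undistortPoints(np.array(px,float).reshape(-1,1,2),m,np.array([k,0,0,0,0.]))[:,0]
    d=np.c_[u,np.ones(len(u))]@Rw.T
    return o,d
def plane(c,px,z):
    o,d=ray(c,px); return o+d*((z-o[2])/d[:,2])[:,None]
def proj(c,P):
    m,k,Rw,o=c
    return cv2.projectPoints(np.array(P,float).reshape(-1,1,3),cv2.Rodrigues(Rw.T)[0],-Rw.T@o,m,np.array([k,0,0,0,0.]))[0][:,0]
def tri(c1,p1,c2,p2):
    o1,d1=ray(c1,p1);o2,d2=ray(c2,p2);d1,d2=d1[0],d2[0]
    t=np.linalg.lstsq(np.c_[d1,-d2],o2-o1,rcond=None)[0]
    a,b=o1+t[0]*d1,o2+t[1]*d2
    return (a+b)/2,np.linalg.norm(a-b)
def blob(img,lo,hi,near,rad=60):
    h=cv2.cvtColor(img,cv2.COLOR_RGB2HSV); m=cv2.inRange(h,np.array(lo),np.array(hi))
    w=np.zeros_like(m);cv2.circle(w,tuple(int(v) for v in near),rad,255,-1);m&=w
    m=cv2.morphologyEx(m,cv2.MORPH_CLOSE,np.ones((3,3)))
    cs=cv2.findContours(m,cv2.RETR_EXTERNAL,cv2.CHAIN_APPROX_NONE)[0]
    return max(cs,key=cv2.contourArea)
E
python3 - <<'E'
import cv2,numpy as np
a=cv2.imread("pics/a0.png");b=cv2.imread("pics/b0.png")
f=lambda i,x,y,w,h,s:cv2.resize(i[y:y+h,x:x+w],None,fx=s,fy=s,interpolation=cv2.INTER_CUBIC)
o=np.vstack([f(b,225,120,200,95,4)[:,:800],f(a,235,150,160,44,1)[:0].reshape(0,160,3) if 0 else np.zeros((0,800,3),np.uint8)])
s=f(a,240,155,200,54,4)[:0] 
cv2.imwrite("pics/crop1.png",np.vstack([o, cv2.resize(a[190:275,240:400],(400,212),interpolation=cv2.INTER_CUBIC).repeat(1,0) if 0 else np.hstack([f(a,325,215,66,70,3),f(a,345,155,60,70,3),f(a,245,190,92,70,3),np.zeros((210,800-66*3-180-276,3),np.uint8)])]))
E
```

```text
(no output)
```

View pics/crop1.png

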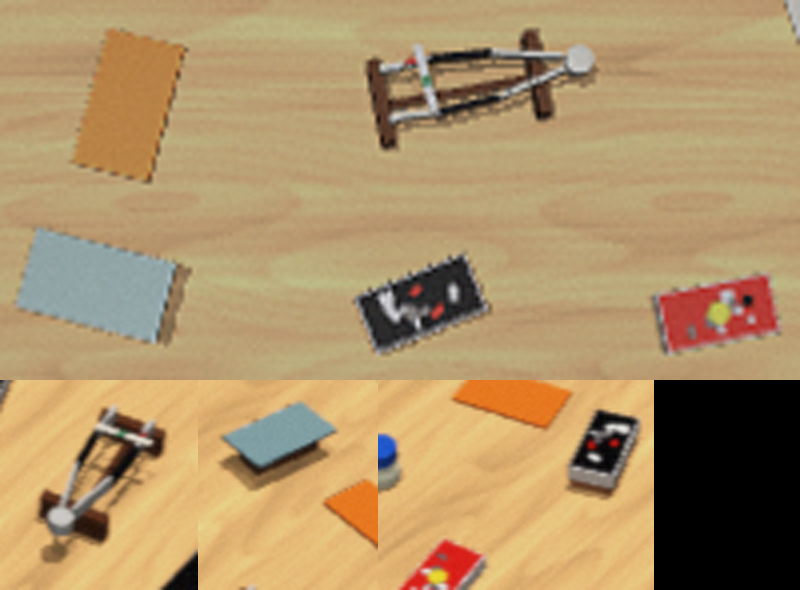

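The crop confirms it: the blue-grey card sits on a dark block at top view (250,190) and casts a shadow, and the sheets near it are orange. The black panel is at (331,196) and the red panel with the yellow dab at (404,198). The tweezers have their bow at (370,135) and tips to the left at (320,137) and (323,150). Next I measure from both views.

```bash
cat > m1.py <<'E'
from h import *
a=cv2.imread("pics/a0.png")[:,:,::-1].copy();b=cv2.imread("pics/b0.png")[:,:,::-1].copy()
A,B=cam("scene"),cam("top"); print("cams",A[3],B[3])
spec={"card":([80,25,60],[110,140,255],(250,190),(371,174),.035,28),
"red":([170,140,80],[180,255,255],(404,198),(265,257),.018,25),
"black":([0,0,0],[180,255,70],(331,196),(320,212),.030,22)}
for n,(lo,hi,pb,pa,z,rad) in spec.items():
    cb=blob(b,lo,hi,pb,rad);ca=blob(a,lo,hi,pa,rad)
    if n=="red":
        pass
    rb,ra=cv2.minAreaRect(cb),cv2.minAreaRect(ca)
    P=plane(B,cb.reshape(-1,2),z); hb=cv2.minAreaRect((P[:,:2]*1000).astype(np.float32))
    Pa=plane(A,ca.reshape(-1,2),z); ha=cv2.minAreaRect((Pa[:,:2]*1000).astype(np.float32))
    mo=lambda c:(lambda m:(m["m10"]/m["m00"],m["m01"]/m["m00"]))(cv2.moments(c))
    print(n,"top px",mo(cb),"scene px",mo(ca),"tri",*tri(B,mo(cb),A,mo(ca)))
    print("   top rect mm",hb,"scene rect",ha)
# yellow dab
cb=blob(b,[22,120,120],[38,255,255],(404,198),15);ca=blob(a,[22,150,120],[38,255,255],(265,257),15)
mb=cb.reshape(-1,2).mean(0);ma=ca.reshape(-1,2).mean(0);print("dab",mb,ma,tri(B,mb,A,ma))
px={"bow":((370,134.8),(345,259+128.5/3-0)),"g":((341.6,140.1),None)}
print("bow tri",tri(B,(370,134.8),A,(325+61/3,215+(518-380)/3)))
print("tw plane .038: bow,gripN,gripF,tipa,tipb",plane(B,[(370,134.8),(341,134),(342,146),(319,137),(322,150)],.038))
s=manip.sense();print(R.from_rotvec(s["orientation"]).as_matrix())
E
python3 m1.py
```

```text
cams [ 1.2433 -0.9161  1.1042] [0.3997 0.0486 1.2251]
card top px (248.83293994230263, 190.80592709152896) scene px (371.49555867227673, 173.00327255726975) tri [0.5069 0.2578 0.0294] 0.00043849802587553186
   top rect mm ((506.85467529296875, 257.1494140625), (112.72738647460938, 62.34431838989258), 75.48590850830078) scene rect ((509.7180480957031, 253.0008087158203), (114.82404327392578, 65.42356872558594), 76.90917205810547)Traceback (most recent call last):
  File "m1.py", line 8, in <module>
    cb=blob(b,lo,hi,pb,rad);ca=blob(a,lo,hi,pa,rad)
                               ~~~~^^^^^^^^^^^^^^^^
  File "h.py", line 34, in blob
    return max(cs,key=cv2.contourArea)
ValueError: max() iterable argument is empty
```

```bash
sed -i 's/h=cv2.cvtColor(img,cv2.COLOR_RGB2HSV);/h=cv2.cvtColor(img,cv2.COLOR_RGB2HSV); sh=20; h[...,0]=(h[...,0].astype(int)+sh)%180; lo=[lo[0]+sh]+list(lo[1:]); hi=[min(hi[0]+sh,180)]+list(hi[1:]);/' h.py
sed -i 's/\[170,140,80\],\[180,255,255\]/[-10,140,80],[9,255,255]/; s/\[0,0,0\],\[180,255,70\]/[-20,0,0],[180,255,70]/' m1.py; python3 m1.py
```

```text
cams [ 1.2433 -0.9161  1.1042] [0.3997 0.0486 1.2251]
card top px (248.83293994230263, 190.80592709152896) scene px (371.49555867227673, 173.00327255726975) tri [0.5069 0.2578 0.0294] 0.00043849802587553186
   top rect mm ((506.85467529296875, 257.1494140625), (112.72738647460938, 62.34431838989258), 75.48590850830078) scene rect ((509.7180480957031, 253.0008087158203), (114.82404327392578, 65.42356872558594), 76.90917205810547)
red top px (404.0576923076923, 197.65705128205127) scene px (264.0413552566019, 255.64374688589933) tri [ 0.4852 -0.2436  0.0156] 0.0009552165376635435
   top rect mm ((485.3193664550781, -243.03269958496094), (42.60157775878906, 88.00328826904297), 11.047966003417969) scene rect ((486.1138000488281, -244.05020141601562), (45.047969818115234, 90.39559936523438), 10.585535049438477)
black top px (330.8567854909318, 194.73045653533458) scene px (318.9981583793738, 211.55432780847144) tri [ 0.4935 -0.0053  0.0263] 0.0023603279661532127
   top rect mm ((492.25750732421875, -0.5649566650390625), (42.71501541137695, 89.86251068115234), 21.811857223510742) scene rect ((493.6112365722656, -1.817291259765625), (42.71430969238281, 87.3068618774414), 21.752553939819336)
dab [404.1818 197.7273] [264.1818 255.1818] (array([ 0.4851, -0.2434,  0.0173]), np.float64(0.00020370008515556502))
bow tri (array([ 0.6884, -0.1295,  0.0409]), np.float64(0.004402756071241938))
tw plane .038: bow,gripN,gripF,tipa,tipb [[ 0.6873 -0.1313  0.038 ]
 [ 0.6896 -0.0376  0.038 ]
 [ 0.6504 -0.0405  0.038 ]
 [ 0.6797  0.0332  0.038 ]
 [ 0.6373  0.0237  0.038 ]]
[[ 0.9496  0.3134 -0.0004]
 [ 0.3134 -0.9496  0.001 ]
 [-0.     -0.0011 -1.    ]]
```

Every measurement agrees with the given sizes and heights:

| Item | Centre (m) | Long axis | Height (m) |
|---|---|---|---|
| Card | (0.508, 0.256) | 76° | 0.03 |
| Red panel | (0.485, -0.2435) | 101° | 0.017 |
| Black panel | (0.493, -0.001) | 111.8° | 0.027 |
| Tweezers grip | (0.670, -0.037) | 100° | 0.04 |

Moving now, turning to 76° on the way to the card.

```bash
cat > g.py <<'E'
import sys;from h import *
# args: x,y,z,theta_deg ... : shares from current pose
s=manip.sense();p=s["position"];Rc=R.from_rotvec(s["orientation"]);M=Rc.as_matrix()
print("t %.2f pos"%s["time"],p,"th %.1f"%np.degrees(np.arctan2(M[1,0],M[0,0])),"tilt",M[:,2],"F",s["ft_force"],"open %.4f g %.1f"%(s["opening"],s["grip_force"]))
for a in sys.argv[1:]:
    x,y,z,t=map(float,a.split(","));c,n=np.cos(np.radians(t)),np.sin(np.radians(t))
    T=np.array([[c,n,0],[n,-c,0],[0,0,-1]])
    print(a,"->",Rc.inv().apply(np.array([x,y,z])-p)/.2,(Rc.inv()*R.from_matrix(T)).as_rotvec()/(2*np.pi))
E
python3 -m jog '[[1,-0.9,0,0,0,-0.161,1],[1,-0.9,0,0,0,-0.161,1],[1,-0.9,0,0,0,-0.161,1],[1,-0.9,0,0,0,-0.161,1],[1,-0.9,0,0,0,-0.161,1],[1,-0.9,0,0,0,-0.161,1],[1,-0.9,0,0,0,-0.161,1],[1,-0.9,0,0,0,-0.161,1],[1,-0.9,0,0,0,-0.161,1],[1,-0.9,0,0,0,-0.161,1]]'; python3 g.py 0.43,-0.1,0.25,76 0.508,0.256,0.2,76
```

```text
time: 0.98
position: [0.3291, -0.3602, 0.2313]
orientation: [2.475, 1.935, -0.001]
ft_force: [-0.8, 0.2, 1.2]
opening: 0.0854
grip_force: 0.0
t 0.98 pos [ 0.3291 -0.3602  0.2313] th 76.0 tilt [-0.0002 -0.0003 -1.    ] F [-0.8449  0.1516  1.1909] open 0.0854 g 0.0
0.43,-0.1,0.25,76 -> [ 1.3843  0.1759 -0.0941] [-0.      0.0001  0.0001]
0.508,0.256,0.2,76 -> [3.2059 0.1251 0.1553] [-0.      0.0001  0.0001]
```

```bash
python3 -m jog '[[1,0.4,0,0,0,0,1],[1,0.4,0,0,0,0,1],[1,0.4,0,0,0,0,1],[1,0.4,0,0,0,0,1],[1,0.4,0,0,0,0,1],[1,0.4,0,0,0,0,1]]' >/dev/null
python3 -m jog '[[1,0.05,0,0,0,0,1],[1,0.05,0,0,0,0,1],[1,0.05,0,0,0,0,1],[1,0.05,0,0,0,0,1],[1,0.05,0,0,0,0,1],[1,0.05,0,0,0,0,1],[1,0.05,0,0,0,0,1]]'
cat > snap.py <<'E'
import sys,json;from h import *
s=manip.sense();c=manip.snapshot("wrist");cv2.imwrite(f"pics/{sys.argv[1]}.png",c[:,:,::-1])
json.dump({k:list(s[k]) for k in("position","orientation")},open(f"pics/{sys.argv[1]}.json","w"))
E
python3 snap.py w1
python3 -m jog '[[1,-0.35,0.2,0,0,0,1],[1,-0.35,0.2,0,0,0,1],[1,-0.35,0.2,0,0,0,1],[1,-0.35,0.2,0,0,0,1],[1,-0.35,0.2,0,0,0,1],[1,-0.35,0.2,0,0,0,1],[1,-0.35,0.2,0,0,0,1]]'
python3 snap.py w2
python3 - <<'E'
import cv2,numpy as np
cv2.imwrite("pics/w12.png",np.hstack([cv2.resize(cv2.imread(f"pics/w{i}.png"),(400,250),interpolation=cv2.INTER_AREA) for i in(1,2)]))
E
python3 g.py 0.508,0.256,0.15,76
```

```text
time: 2.07
position: [0.5124, 0.0081, 0.2311]
orientation: [-2.472, -1.937, -0.0]
ft_force: [-0.3, -0.4, 0.9]
opening: 0.0853
grip_force: 0.0
time: 2.7
position: [0.491, 0.2194, 0.1905]
orientation: [-2.47, -1.939, 0.002]
ft_force: [-0.1, 0.0, 1.0]
opening: 0.0855
grip_force: 0.0
t 2.75 pos [0.4919 0.2172 0.1907] th 76.1 tilt [-0.0011 -0.0006 -1.    ] F [ 1.0084 -1.0901 -0.2191] open 0.0853 g 0.0
0.508,0.256,0.15,76 -> [0.2077 0.0319 0.2032] [-0.0001  0.0001  0.0003]
```

View pics/w12.png

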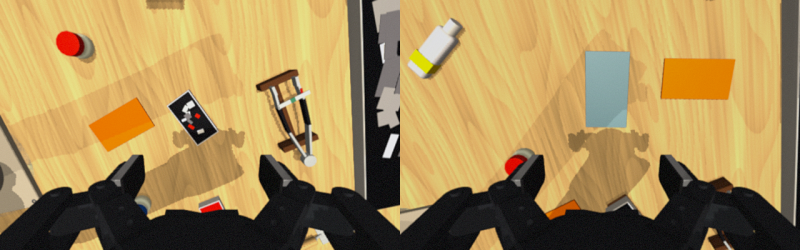

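The left view (w1) shows the black panel at about (307,187) full-size and the tweezers at about (464,184). The right view (w2) shows the blue-grey card at about (330,143), with an orange look-alike at (516,125).

```bash
cat > m2.py <<'E'
import json;from h import *
b=cv2.imread("pics/b0.png")[:,:,::-1].copy();B=cam("top")
def meas(n,lo,hi,near,z,rad):
    w=cv2.imread(f"pics/{n}.png")[:,:,::-1].copy();W=cam("wrist",json.load(open(f"pics/{n}.json")))
    c=blob(w,lo,hi,near,rad); P=plane(W,c.reshape(-1,2),z)
    r=cv2.minAreaRect((P[:,:2]*1000).astype(np.float32)); m=cv2.minAreaRect(c)[0]
    return W,m,r
if __name__=="__main__":
    W,m,r=meas("w2",[80,25,60],[110,140,255],(330,143),.035,90)
    cb=blob(b,[80,25,60],[110,140,255],(250,190),28);print("card",m,r,tri(W,m,B,cv2.minAreaRect(cb)[0]))
    W,m,r=meas("w1",[-20,0,0],[180,255,70],(307,187),.030,62)
    cb=blob(b,[-20,0,0],[180,255,70],(331,196),22);print("black",m,r,tri(W,m,B,cv2.minAreaRect(cb)[0]))
E
python3 m2.py; cat pics/w2.json
```

```text
card (330.6802978515625, 142.50296020507812) ((506.5041809082031, 257.0721130371094), (114.17020416259766, 64.48572540283203), 75.34916687011719) (array([0.5076, 0.2589, 0.0247]), np.float64(0.0003112134869142494))
black (307.9118347167969, 189.697998046875) ((491.71026611328125, -1.9421615600585938), (44.026309967041016, 89.80381774902344), 21.97222137451172) (array([ 0.4918, -0.0002,  0.0345]), np.float64(0.0001582424702789613))
{"position": [0.4910175970868222, 0.21941475363624754, 0.19046608849437632], "orientation": [-2.470418291487057, -1.9387395695454075, 0.0015360110661563208]}
```

```bash
python3 g.py 0.507,0.2565,0.08,75.5 0.507,0.2565,0.011,75.5; python3 -m jog '[[0.2,0.03,0.3,0,0,0.001,1],[0.2,0.03,0.55,0,0,0.001,1],[0.2,0.03,0.55,0,0,0.001,1],[0.2,0.03,0.55,0,0,0.001,1],[0.2,0.03,0.55,0,0,0.001,1]]'; python3 g.py 0.507,0.2565,0.011,75.5
```

```text
t 2.75 pos [0.4919 0.2172 0.1907] th 76.1 tilt [-0.0011 -0.0006 -1.    ] F [ 1.0084 -1.0901 -0.2191] open 0.0853 g 0.0
0.507,0.2565,0.08,75.5 -> [0.2092 0.0267 0.5532] [-0.0001  0.0001  0.0017]
0.507,0.2565,0.011,75.5 -> [0.2095 0.027  0.8982] [-0.0001  0.0001  0.0017]
time: 3.17
position: [0.5071, 0.2528, 0.0803]
orientation: [-2.481, -1.927, 0.006]
ft_force: [0.5, 0.6, 0.3]
opening: 0.0856
grip_force: 0.0
t 3.17 pos [0.5071 0.2528 0.0803] th 75.7 tilt [-0.0033 -0.0019 -1.    ] F [0.4503 0.6348 0.2816] open 0.0856 g 0.0
0.507,0.2565,0.011,75.5 -> [ 0.0187 -0.0041  0.3464] [-0.0004  0.0004  0.0005]
```

```bash
python3 -m jog '[[0.01,0,0.1,0,0,0,1],[0.01,0,0.22,0,0,0,1],[0.01,0,0.3,0,0,0,1],[0.01,0,0.345,0,0,0,1],[0.01,0,0.345,0,0,0,1],[0.01,0,0.345,0,0,0,1]]'; python3 -m jog '[[0,0,0,0,0,0,0.45],[0,0,0,0,0,0,0.4],[0,0,0,0,0,0,0.4],[0,0,0,0,0,0,0.3],[0,0,0,0,0,0,0.3],[0,0,0,0,0,0,0.3]]' 25; python3 snap.py w3;python3 g.py
```

```text
time: 3.67
position: [0.5089, 0.2569, 0.0141]
orientation: [2.479, 1.928, 0.003]
ft_force: [0.5, 1.5, 0.2]
opening: 0.0855
grip_force: 0.0
time: 4.17
position: [0.5087, 0.2575, 0.0141]
orientation: [2.477, 1.93, 0.003]
ft_force: [-0.9, -3.1, 7.3]
opening: 0.0652
grip_force: 25.9
t 4.22 pos [0.5087 0.2576 0.0141] th 75.8 tilt [ 0.0024  0.0002 -1.    ] F [-0.3166 -2.0728  8.0261] open 0.0651 g 25.9
```

View pics/w3.png

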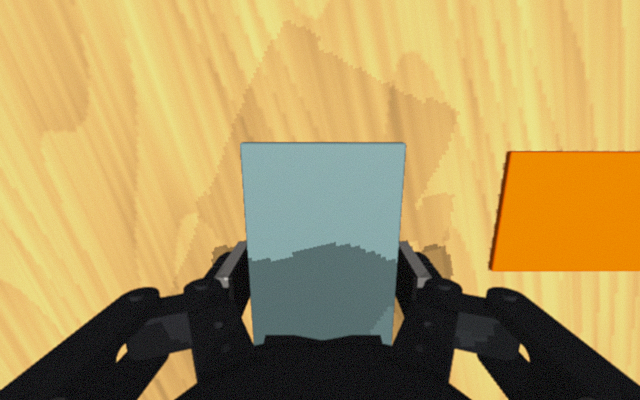

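The card is gripped between the pads: its edges are at columns 245 and 400, and the opening reads 65 mm. Lifting and carrying it over.

```bash
python3 -m jog '[[0,0,-0.05,0,0,0,0.3],[0,0,-0.15,0,0,0,0.3],[0,0,-0.3,0,0,0,0.3],[0,0,-0.4,0,0,0,0.3],[0,0,-0.4,0,0,0,0.3],[0,0,-0.4,0,0,0,0.3]]'; python3 g.py 0.492,-0.0015,0.094,112
```

```text
time: 4.72
position: [0.5084, 0.2579, 0.0943]
orientation: [2.477, 1.93, 0.005]
ft_force: [-0.6, -0.2, -1.3]
opening: 0.0651
grip_force: 28.5
t 4.72 pos [0.5084 0.2579 0.0943] th 75.9 tilt [ 0.0031  0.0008 -1.    ] F [-0.6199 -0.1746 -1.2767] open 0.0651 g 28.5
0.492,-0.0015,0.094,112 -> [-1.2777  0.2372  0.0002] [ 0.0005 -0.0001 -0.1004]
```

```bash
python3 -m jog '[[-0.08,0.02,0,0,0,-0.01,0.3],[-0.2,0.05,0,0,0,-0.02,0.3],[-0.35,0.1,0,0,0,-0.035,0.3],[-0.5,0.13,0,0,0,-0.05,0.3],[-0.65,0.16,0,0,0,-0.065,0.3],[-0.8,0.19,0,0,0,-0.08,0.3],[-0.92,0.22,0,0,0,-0.09,0.3],[-1,0.23,0,0,0,-0.1,0.3],[-1,0.23,0,0,0,-0.1,0.3],[-1,0.23,0,0,0,-0.1,0.3]]'; python3 g.py 0.492,-0.0015,0.094,112
```

```text
time: 5.55
position: [0.5029, 0.0514, 0.0918]
orientation: [-1.763, -2.599, 0.001]
ft_force: [0.3, -0.2, -0.5]
opening: 0.0654
grip_force: 28.5
t 5.55 pos [0.5029 0.0514 0.0918] th 111.7 tilt [-0.0009 -0.0001 -1.    ] F [ 0.3382 -0.1697 -0.5042] open 0.0654 g 28.5
0.492,-0.0015,0.094,112 -> [-0.2256 -0.1484 -0.0107] [-0.0001 -0.     -0.0008]
```

```bash
python3 -m jog '[[-0.08,-0.05,0,0,0,0,0.3],[-0.18,-0.12,0,0,0,-0.001,0.3],[-0.22,-0.15,0,0,0,-0.001,0.3],[-0.22,-0.15,0.1,0,0,-0.001,0.3],[-0.22,-0.15,0.2,0,0,-0.001,0.3],[-0.22,-0.15,0.3,0,0,-0.001,0.3],[-0.22,-0.15,0.3,0,0,-0.001,0.3],[-0.22,-0.15,0.3,0,0,-0.001,0.3]]'; python3 g.py 0.4915,0,0.0143,112
```

```text
time: 6.22
position: [0.4912, 0.0017, 0.032]
orientation: [-1.749, -2.607, 0.0]
ft_force: [-0.1, 0.2, -0.8]
opening: 0.0651
grip_force: 28.5
t 6.22 pos [0.4912 0.0017 0.032 ] th 112.3 tilt [-0.0019  0.0011 -1.    ] F [-0.135   0.1606 -0.7735] open 0.0651 g 28.5
0.4915,0,0.0143,112 -> [-0.0084 -0.0018  0.0883] [-0.0002 -0.0003  0.0008]
```

```bash
python3 -m jog '[[-0.01,0,0.04,0,0,0,0.3],[-0.01,0,0.07,0,0,0,0.3],[-0.01,0,0.085,0,0,0,0.3],[-0.01,0,0.085,0,0,0,0.3],[-0.01,0,0.085,0,0,0,0.3]]';python3 -m jog '[[0,0,0,0,0,0,0.6],[0,0,0,0,0,0,0.8],[0,0,0,0,0,0,1],[0,0,0,0,0,0,1]]';python3 -m jog '[[0,0,-0.1,0,0,0,1],[0,0,-0.3,0,0,0,1],[0,0,-0.5,0,0,0,1],[0,0,-0.7,0,0,0,1],[0,0,-0.7,0,0,0,1],[0,0,-0.7,0,0,0,1]]'
python3 - <<'E'
from h import *
b=manip.snapshot("top");a=manip.snapshot("scene");cv2.imwrite("pics/b1.png",b[:,:,::-1]);cv2.imwrite("pics/a1.png",a[:,:,::-1])
A=cam("scene");c=blob(a,[80,25,60],[110,140,255],(319,212),30)
print(cv2.contourArea(c),cv2.minAreaRect((plane(A,c.reshape(-1,2),.035)[:,:2]*1000).astype(np.float32)))
E
python3 snap.py w4; python3 g.py 0.4855,-0.2435,0.1,101
```

```text
time: 6.63
position: [0.4927, -0.0015, 0.0154]
orientation: [1.752, 2.608, 0.0]
ft_force: [-0.7, 0.3, -0.6]
opening: 0.065
grip_force: 28.5
time: 6.97
position: [0.4928, -0.0017, 0.0155]
orientation: [1.751, 2.608, 0.0]
ft_force: [-0.1, -0.2, -0.2]
opening: 0.0851
grip_force: 0.0
time: 7.47
position: [0.494, -0.0018, 0.1576]
orientation: [1.75, 2.604, 0.002]
ft_force: [-0.8, -0.1, -0.6]
opening: 0.0857
grip_force: 0.0
444.5 ((496.5332946777344, -4.198638916015625), (60.72578048706055, 116.0660171508789), 21.985424041748047)
t 7.62 pos [ 0.4919 -0.0018  0.1543] th 112.2 tilt [-0.0016 -0.     -1.    ] F [-0.7682  0.303  -0.1974] open 0.0853 g 0.0
0.4855,-0.2435,0.1,101 -> [-1.1068 -0.4861  0.2714] [-0.0002 -0.0001  0.0312]
```

View pics/w4.png

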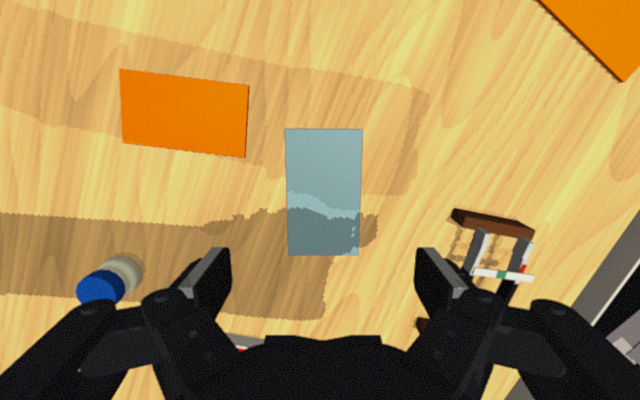

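The card lies flat on the black panel (image centre about (324,192)) and is released. Measuring the offset and going on to the red panel.

```bash
python3 -c "
from m2 import *
for lo in ([80,25,40],): print(meas('w4',lo,[110,140,255],(324,192),.035,90)[1:])
"
python3 -m jog '[[-0.2,-0.1,0.05,0,0,0.01,1],[-0.4,-0.2,0.1,0,0,0.02,1],[-0.6,-0.3,0.1,0,0,0.03,1],[-0.8,-0.4,0.1,0,0,0.031,1],[-1,-0.49,0.1,0,0,0.031,1],[-1,-0.49,0.1,0,0,0.031,1],[-1,-0.49,0.1,0,0,0.031,1],[-1,-0.49,0.1,0,0,0.031,1]]'; python3 snap.py w5; python3 g.py 0.4855,-0.2435,0.1,101
python3 -c "
from m2 import *
W,m,r=meas('w5',[-10,140,60],[9,255,255],(322,220),.018,110);print(m,r)
cb=blob(b,[-10,140,60],[9,255,255],(404,198),25);print(tri(W,m,B,cv2.minAreaRect(cb)[0]))"
```

```text
((323.0, 191.5), ((491.4061279296875, -1.2630996704101562), (64.70199584960938, 113.83895111083984), 22.16496467590332))
time: 8.28
position: [0.4767, -0.2239, 0.1338]
orientation: [-1.997, -2.421, -0.0]
ft_force: [0.1, 0.7, -0.6]
opening: 0.0855
grip_force: 0.0
t 8.33 pos [ 0.4772 -0.2226  0.1341] th 101.1 tilt [-0.0015  0.0019 -1.    ] F [-0.2905  0.707  -0.2326] open 0.0855 g 0.0
0.4855,-0.2435,0.1,101 -> [-0.1109  0.021   0.1705] [-0.0002 -0.0003  0.0003]
(328.9999694824219, 217.99996948242188) ((484.83441162109375, -243.8061981201172), (45.09558868408203, 90.10264587402344), 10.897115707397461)
(array([ 0.4861, -0.2465,  0.0035]), np.float64(0.0003506610416296926))
```

```bash
python3 -m jog '[[-0.06,0.015,0.1,0,0,0,1],[-0.11,0.02,0.2,0,0,0,1],[-0.11,0.02,0.3,0,0,0,1],[-0.11,0.02,0.4,0,0,0,1],[-0.11,0.02,0.4,0,0,0,1],[-0.11,0.02,0.4,0,0,0,1],[-0.11,0.02,0.4,0,0,0,1]]'; python3 g.py 0.4849,-0.244,0.002,101
```

```text
time: 8.92
position: [0.4865, -0.2436, 0.0563]
orientation: [1.994, 2.427, 0.001]
ft_force: [0.2, 1.7, 0.6]
opening: 0.0852
grip_force: 0.0
t 8.92 pos [ 0.4865 -0.2436  0.0563] th 101.2 tilt [ 0.0009 -0.0001 -1.    ] F [0.2176 1.6653 0.5916] open 0.0852 g 0.0
0.4849,-0.244,0.002,101 -> [-0.0005 -0.0085  0.2716] [0.0001 0.     0.0005]
```

```bash
python3 -m jog '[[0,-0.01,0.1,0,0,0,1],[0,-0.01,0.2,0,0,0,1],[0,-0.01,0.25,0,0,0,1],[0,-0.01,0.27,0,0,0,1],[0,-0.01,0.27,0,0,0,1],[0,-0.01,0.27,0,0,0,1]]'; python3 -m jog '[[0,0,0,0,0,0,0.3],[0,0,0,0,0,0,0.1],[0,0,0,0,0,0,0],[0,0,0,0,0,0,-0.1],[0,0,0,0,0,0,-0.1],[0,0,0,0,0,0,-0.1],[0,0,0,0,0,0,-0.1]]' 30; python3 g.py
```

```text
time: 9.42
position: [0.4845, -0.2451, 0.0024]
orientation: [1.996, 2.425, 0.001]
ft_force: [-0.5, -0.6, -0.3]
opening: 0.0854
grip_force: 0.0
time: 10.0
position: [0.4843, -0.2453, 0.0021]
orientation: [1.996, 2.424, 0.0]
ft_force: [-1.4, -0.4, 6.1]
opening: 0.0491
grip_force: 31.1
t 10.00 pos [ 0.4843 -0.2453  0.0021] th 101.1 tilt [ 0.001  -0.0008 -1.    ] F [-1.4235 -0.4076  6.0734] open 0.0491 g 31.1
```

The red panel is gripped at 49 mm. Lifting to about 0.10 and carrying it over.

```bash
python3 -m jog '[[0,0,-0.1,0,0,0,-0.1],[0,0,-0.25,0,0,0,-0.1],[0,0,-0.4,0,0,0,-0.1],[0,0,-0.5,0,0,0,-0.1],[0.12,0,-0.5,0,0,0,-0.1],[0.3,0,-0.5,0,0,0,-0.1],[0.5,0,-0.5,0,0,-0.01,-0.1],[0.7,0,-0.5,0,0,-0.02,-0.1],[0.88,0.1,-0.5,0,0,-0.03,-0.1],[1,0.2,-0.5,0,0,-0.031,-0.1],[1,0.2,-0.5,0,0,-0.031,-0.1],[1,0.2,-0.5,0,0,-0.031,-0.1]]'; python3 g.py 0.492,-0.0026,0.1,112
```

```text
time: 11.0
position: [0.485, -0.0391, 0.1015]
orientation: [1.747, 2.611, 0.001]
ft_force: [0.1, -0.5, -0.7]
opening: 0.0494
grip_force: 32.3
t 11.00 pos [ 0.485  -0.0391  0.1015] th 112.4 tilt [ 0.0005  0.0004 -1.    ] F [ 0.0889 -0.5488 -0.6736] open 0.0494 g 32.3
0.492,-0.0026,0.1,112 -> [0.1554 0.102  0.0078] [ 0.0001 -0.      0.0012]
```

```bash
python3 -m jog '[[0.06,0.04,0,0,0,0.001,-0.1],[0.13,0.08,0,0,0,0.001,-0.1],[0.155,0.1,0,0,0,0.001,-0.1],[0.155,0.1,0.1,0,0,0.001,-0.1],[0.155,0.1,0.2,0,0,0.001,-0.1],[0.155,0.1,0.25,0,0,0.001,-0.1],[0.155,0.1,0.25,0,0,0.001,-0.1],[0.155,0.1,0.25,0,0,0.001,-0.1]]'; python3 g.py 0.492,-0.0026,0.0375,112; python3 snap.py w6
```

```text
time: 11.67
position: [0.4911, -0.0053, 0.0513]
orientation: [-1.76, -2.601, 0.001]
ft_force: [0.3, 0.7, -0.9]
opening: 0.0494
grip_force: 32.3
t 11.67 pos [ 0.4911 -0.0053  0.0513] th 111.8 tilt [-0.001   0.0002 -1.    ] F [ 0.3295  0.7086 -0.9255] open 0.0494 g 32.3
0.492,-0.0026,0.0375,112 -> [0.0111 0.0091 0.069 ] [-0.0001 -0.0001 -0.0005]
```

View pics/w6.png

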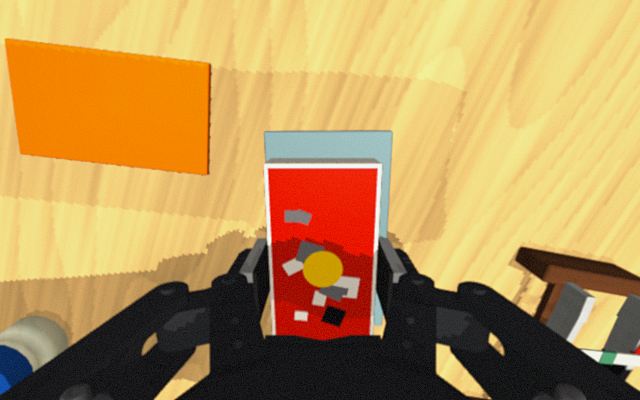

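The red panel (columns 267–380) hovers over the card (265–391) painted side up, about 2 mm to the left. The next correction covers that, then I lower and release.

```bash
python3 -m jog '[[0.011,0.01,0.02,0,0,0,-0.1],[0.011,0.01,0.05,0,0,0,-0.1],[0.011,0.01,0.065,0,0,0,-0.1],[0.011,0.01,0.069,0,0,0,-0.1],[0.011,0.01,0.069,0,0,0,-0.1],[0.011,0.01,0.069,0,0,0,-0.1]]'; python3 -m jog '[[0,0,0,0,0,0,0.25],[0,0,0,0,0,0,0.3],[0,0,0,0,0,0,0.35],[0,0,0,0,0,0,0.35]]'; python3 -m jog '[[0,0,-0.05,0,0,0,0.4],[0,0,-0.15,0,0,0,0.5],[0,0,-0.3,0,0,0,0.5],[0,0,-0.5,0,0,0,0.5],[0,0,-0.6,0,0,0,0.5],[0,0,-0.6,0,0,0,0.5]]'; python3 snap.py w7
python3 -c "
from m2 import *
print('card',meas('w7',[80,25,40],[110,140,255],(324,192),.035,120)[1:])
print('red',meas('w7',[-10,140,60],[9,255,255],(324,192),.053,120)[1:])
print('dab',meas('w7',[22,120,80],[38,255,255],(324,200),.053,40)[1:])
"; python3 g.py 0.670,-0.037,0.16,100
```

```text
time: 12.22
position: [0.4925, -0.002, 0.0375]
orientation: [1.76, 2.602, 0.0]
ft_force: [1.0, 0.3, -0.5]
opening: 0.0498
grip_force: 32.3
time: 12.55
position: [0.4925, -0.002, 0.0376]
orientation: [1.76, 2.602, 0.0]
ft_force: [-0.2, 0.6, 0.2]
opening: 0.0577
grip_force: 0.0
time: 13.05
position: [0.495, -0.0015, 0.1628]
orientation: [1.755, 2.597, 0.004]
ft_force: [0.9, 0.5, -0.1]
opening: 0.0641
grip_force: 0.0
card ((319.0, 188.5), ((491.436279296875, -1.4730987548828125), (64.66773223876953, 113.10030364990234), 21.897125244140625))
red ((318.0, 194.0), ((490.8402404785156, -1.2313957214355469), (44.991214752197266, 89.73542022705078), 21.84610366821289))
dab ((318.0, 197.0), ((490.7646789550781, -1.953455924987793), (17.08900260925293, 17.643102645874023), 21.79792022705078))
t 13.10 pos [ 0.4939 -0.002   0.1604] th 111.9 tilt [ 0.0047 -0.0015 -1.    ] F [ 0.458  -0.6019 -0.3275] open 0.0638 g 0.0
0.670,-0.037,0.16,100 -> [-0.4905  0.752   0.0064] [0.0007 0.0004 0.0329]
```

View pics/w7.png

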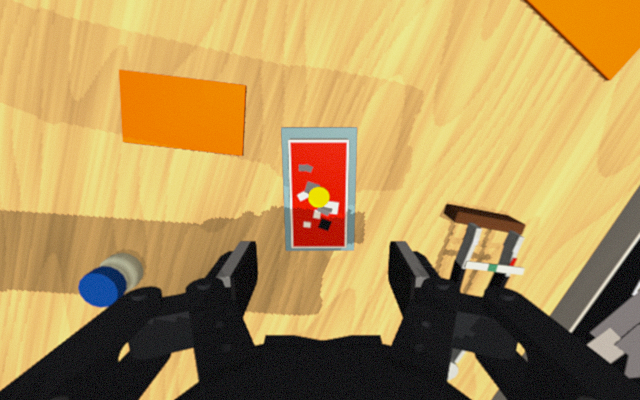

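Stack done: the card, red panel and dab centres all lie within 1 mm of the black panel's centre. Now to the tweezers.

```bash
python3 -m jog '[[-0.1,0.15,0,0,0,0.01,0.5],[-0.2,0.32,0,0,0,0.02,0.5],[-0.33,0.48,0,0,0,0.033,0.5],[-0.43,0.64,0,0,0,0.033,0.5],[-0.49,0.75,0,0,0,0.033,0.5],[-0.49,0.75,0,0,0,0.033,0.5],[-0.49,0.75,0,0,0,0.033,0.5],[-0.49,0.75,0,0,0,0.033,0.5]]'; python3 snap.py w8; python3 g.py
python3 - <<'E'
import cv2
i=cv2.imread("pics/w8.png")[80:380,180:480];cv2.imwrite("pics/w8c.png",cv2.resize(i,(600,600),interpolation=cv2.INTER_CUBIC))
E
```

```text
time: 13.77
position: [0.6673, -0.0364, 0.1568]
orientation: [-2.017, -2.406, 0.001]
ft_force: [-0.1, -0.5, -0.9]
opening: 0.0641
grip_force: 0.0
t 13.82 pos [ 0.6672 -0.0366  0.1572] th 100.0 tilt [-0.001 -0.    -1.   ] F [-0.6623 -0.4282 -0.7911] open 0.0636 g 0.0
```

View pics/w8c.png

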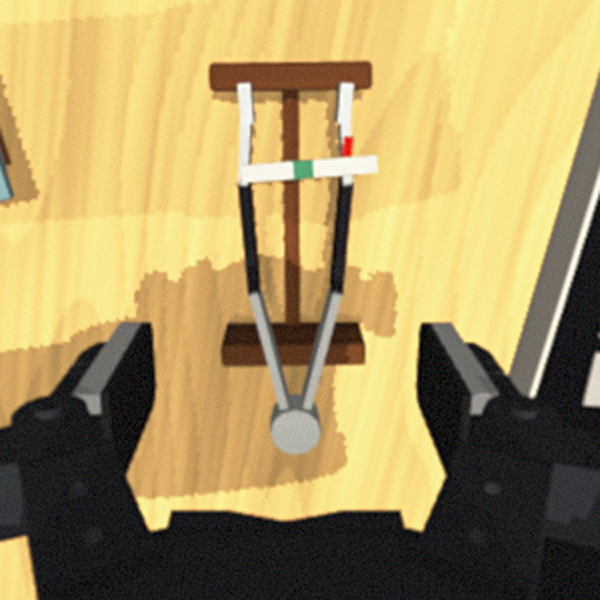

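The tweezers are squarely in view. In crop pixels the bow is at (295,428), the grips' middle at (295,238), the tips' middle at (294,88), and the pointer is right of the green band, so they are relaxed.

```bash
python3 - <<'E'
import json;from h import *
W=cam("wrist",json.load(open("pics/w8.json")));B=cam("top")
px=np.array([(295,428),(295,238),(294.5,88),(249,185),(251,293),(348,185),(338,293)])/2+[180,80]
P=plane(W,px,.046);print(P)
d=P[2]-P[0];print("len",np.linalg.norm(d),"ang",np.degrees(np.arctan2(d[1],d[0])),"grip from bow",P[0]+d*95/160)
print(tri(W,px[1],B,(341.6,140.1)),tri(W,px[0],B,(370,134.8)))
E
python3 g.py 0.670,-0.037,0.08,100
```

```text
[[ 0.6868 -0.127   0.046 ]
 [ 0.6703 -0.0363  0.046 ]
 [ 0.659   0.0251  0.046 ]
 [ 0.6473 -0.0171  0.046 ]
 [ 0.6558 -0.0643  0.046 ]
 [ 0.6881 -0.0098  0.046 ]
 [ 0.6934 -0.0576  0.046 ]]
len 0.15456106712292936 ang 100.35055124737517 grip from bow [ 0.6703 -0.0367  0.046 ]
(array([ 0.6711, -0.0399,  0.0319]), np.float64(0.00020868416180265886)) (array([ 0.6874, -0.1313,  0.0389]), np.float64(0.0005452004073595815))
t 13.82 pos [ 0.6672 -0.0366  0.1572] th 100.0 tilt [-0.001 -0.    -1.   ] F [-0.6623 -0.4282 -0.7911] open 0.0636 g 0.0
0.670,-0.037,0.08,100 -> [-0.0045  0.014   0.3862] [-0.0002 -0.      0.0001]
```

```bash
python3 -m jog '[[0,0.015,0.15,0,0,0,0.5],[0,0.015,0.3,0,0,0,0.5],[0,0.015,0.45,0,0,0,0.5],[0,0.015,0.55,0,0,0,0.5],[0,0.015,0.62,0,0,0,0.5],[0,0.015,0.67,0,0,0,0.5],[0,0.015,0.695,0,0,0,0.5],[0,0.015,0.695,0,0,0,0.5],[0,0.015,0.695,0,0,0,0.5]]'; python3 g.py 0.670,-0.0372,0.018,100.3
```

```text
time: 14.57
position: [0.6717, -0.0365, 0.0197]
orientation: [2.019, 2.405, 0.001]
ft_force: [0.6, 0.3, -0.3]
opening: 0.0642
grip_force: 0.0
t 14.57 pos [ 0.6717 -0.0365  0.0197] th 100.0 tilt [ 0.0015 -0.0001 -1.    ] F [ 0.5823  0.2643 -0.2863] open 0.0642 g 0.0
0.670,-0.0372,0.018,100.3 -> [-0.002  -0.0088  0.0084] [ 0.0002  0.0001 -0.0009]
```

```bash
python3 -m jog '[[0,-0.008,0.006,0,0,-0.001,0.4],[0,-0.008,0.006,0,0,-0.001,0.3],[0,-0.008,0.006,0,0,-0.001,0.2],[0,-0.008,0.006,0,0,-0.001,0.1],[0,-0.008,0.006,0,0,-0.001,0],[0,-0.008,0.006,0,0,-0.001,-0.1],[0,-0.008,0.006,0,0,-0.001,-0.18],[0,-0.008,0.006,0,0,-0.001,-0.23],[0,-0.008,0.006,0,0,-0.001,-0.23],[0,-0.008,0.006,0,0,-0.001,-0.23],[0,-0.008,0.006,0,0,-0.001,-0.23]]' 40; python3 g.py; python3 snap.py w9
python3 - <<'E'
import cv2
i=cv2.imread("pics/w9.png")[0:400,180:480];cv2.imwrite("pics/w9c.png",cv2.resize(i,(450,600),interpolation=cv2.INTER_CUBIC))
E
```

```text
time: 15.48
position: [0.6708, -0.0365, 0.0191]
orientation: [2.011, 2.411, 0.003]
ft_force: [-1.3, 0.1, 9.7]
opening: 0.033
grip_force: 10.4
t 15.48 pos [ 0.6708 -0.0365  0.0191] th 100.3 tilt [ 0.0029  0.0001 -1.    ] F [-1.3224  0.1373  9.6873] open 0.0330 g 10.4
```

View pics/w9c.png

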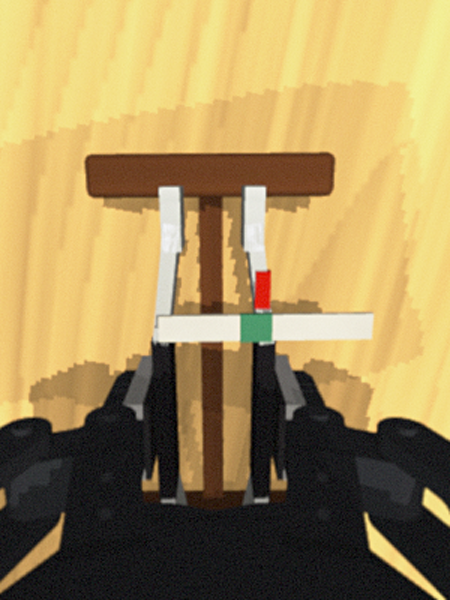

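The grips sit between the pads. The pointer (column 263) is inside the green band (241–272), slightly on the wide side with a gap of about 16 mm. I close about 1 mm more, then lift.

```bash
python3 -m jog '[[0,0,0,0,0,0,-0.25],[0,0,0,0,0,0,-0.255],[0,0,0,0,0,0,-0.255],[0,0,-0.02,0,0,0,-0.255],[0,0,-0.06,0,0,0,-0.255],[0,0,-0.12,0,0,0,-0.255],[0,0,-0.2,0,0,0,-0.255],[0,0,-0.3,0,0,0,-0.255],[0,0,-0.38,0,0,0,-0.255],[0,0,-0.41,0,0,0,-0.255],[0,0,-0.41,0,0,0,-0.255],[0,0,-0.41,0,0,0,-0.255]]'; python3 snap.py w10; python3 g.py 0.5024,-0.0657,0.1,100.3
python3 - <<'E'
from h import *
for n in("w9","w10"):
    i=cv2.imread(f"pics/{n}.png")[:,:,::-1].copy()
    g=blob(i,[55,60,40],[95,255,255],(350,215),60);r=blob(i,[-8,150,80],[8,255,255],(355,190),60)
    print(n,"green",cv2.boundingRect(g),"red",cv2.boundingRect(r))
    h=cv2.cvtColor(i,cv2.COLOR_RGB2HSV)
    for y in(125,130,135,140): # whitish low-saturation runs along row
        m=((h[y,240:420,1]<45)&(h[y,240:420,2]>120)).astype(int);e=np.flatnonzero(np.diff(np.r_[0,m,0]));print(y,[(240+a,240+b) for a,b in e.reshape(-1,2) if b-a>3])
E
```

```text
time: 16.53
position: [0.6695, -0.037, 0.0995]
orientation: [2.012, 2.412, -0.0]
ft_force: [0.9, 0.0, -1.0]
opening: 0.032
grip_force: 8.0
t 16.58 pos [ 0.6691 -0.037   0.0987] th 100.3 tilt [-0.0009 -0.0003 -1.    ] F [ 0.6265 -0.3006 -1.575 ] open 0.0321 g 8.0
0.5024,-0.0657,0.1,100.3 -> [ 0.0086 -0.8456 -0.0057] [-0.0001  0.      0.0001]
w9 green (340, 209, 21, 20) red (349, 180, 12, 26)
125 [(np.int64(286), np.int64(300)), (np.int64(343), np.int64(357))]
130 [(np.int64(286), np.int64(300)), (np.int64(343), np.int64(358))]
135 [(np.int64(287), np.int64(301)), (np.int64(343), np.int64(357))]
140 [(np.int64(287), np.int64(301)), (np.int64(343), np.int64(357))]
w10 green (342, 209, 21, 21) red (348, 181, 11, 25)
125 [(np.int64(289), np.int64(303)), (np.int64(340), np.int64(355))]
130 [(np.int64(289), np.int64(303)), (np.int64(340), np.int64(355))]
135 [(np.int64(289), np.int64(303)), (np.int64(340), np.int64(354))]
140 [(np.int64(289), np.int64(303)), (np.int64(340), np.int64(354))]
```

The tweezers came up level, with the pointer centre (353.5) on the band centre (352.5). Carrying them over the dab.

```bash
python3 -m jog '[[0,-0.05,0,0,0,0,-0.255],[0,-0.13,0,0,0,0,-0.255],[0,-0.25,0,0,0,0,-0.255],[0,-0.38,0,0,0,0,-0.255],[0,-0.5,0,0,0,0,-0.255],[0,-0.63,0,0,0,0,-0.255],[0,-0.74,0,0,0,0,-0.255],[0,-0.81,0,0,0,0,-0.255],[0,-0.845,0,0,0,0,-0.255],[0,-0.845,0,0,0,0,-0.255],[0,-0.845,0,0,0,0,-0.255],[0,-0.845,0,0,0,0,-0.255]]'; python3 snap.py w11; python3 g.py 0.5024,-0.0657,0.08,100.3
python3 - <<'E'
import json;from h import *
W=cam("wrist",json.load(open("pics/w11.json")))
i=cv2.imread(f"pics/w11.png")[:,:,::-1].copy()
g=blob(i,[55,60,40],[95,255,255],(350,215),60);r=blob(i,[-8,150,80],[8,255,255],(355,192),16)
print("green",cv2.boundingRect(g),"red ptr",cv2.boundingRect(r))
d=blob(i,[22,120,80],[38,255,255],(322,150),70);m=cv2.minAreaRect(d);print("dab px",m,"at",plane(W,[m[0]],.053))
print("tips",plane(W,[(321.5,124)],.118))
E
```

```text
time: 17.58
position: [0.5041, -0.0669, 0.0993]
orientation: [2.012, 2.413, 0.001]
ft_force: [0.7, -0.5, -1.0]
opening: 0.0321
grip_force: 8.1
t 17.63 pos [ 0.5041 -0.0667  0.0993] th 100.4 tilt [ 0.0004  0.0008 -1.    ] F [ 0.5683  0.0044 -1.3268] open 0.0321 g 8.1
0.5024,-0.0657,0.08,100.3 -> [ 0.0065 -0.0074  0.0963] [ 0.0001 -0.0001  0.0002]
green (342, 209, 21, 21) red ptr (348, 177, 21, 29)
dab px ((322.0, 117.5), (31.0, 30.0), 90.0) at [[ 0.4908 -0.0012  0.053 ]]
tips [[ 0.4911 -0.0036  0.118 ]]
```

The tips are about 3 mm from the dab sideways. Lowering 20 mm, settling, and a last check of the stack and the pointer.

```bash
python3 -m jog '[[0.007,-0.007,0.02,0,0,0,-0.255],[0.007,-0.007,0.05,0,0,0,-0.255],[0.007,-0.007,0.08,0,0,0,-0.255],[0.007,-0.007,0.096,0,0,0,-0.255],[0.007,-0.007,0.096,0,0,0,-0.255],[0.007,-0.007,0.096,0,0,0,-0.255],[0.007,-0.007,0.096,0,0,0,-0.255],[0.007,-0.007,0.096,0,0,0,-0.255],[0.007,-0.007,0.096,0,0,0,-0.255]]'; python3 -m jog '[[0,0,0,0,0,0,-0.255],[0,0,0,0,0,0,-0.255],[0,0,0,0,0,0,-0.255],[0,0,0,0,0,0,-0.255],[0,0,0,0,0,0,-0.255],[0,0,0,0,0,0,-0.255]]' >/dev/null; python3 snap.py w12b; python3 g.py
python3 - <<'E'
import json;from h import *
W=cam("wrist",json.load(open("pics/w12b.json")))
i=cv2.imread("pics/w12b.png")[:,:,::-1].copy()
g=blob(i,[55,60,40],[95,255,255],(350,215),60);print("green",cv2.boundingRect(g))
d=blob(i,[22,120,80],[38,255,255],(322,130),70);m=cv2.minAreaRect(d);print("dab px",m,"at",plane(W,[m[0]],.053))
c=blob(i,[80,25,40],[110,140,255],(322,120),110);print("card",cv2.minAreaRect((plane(W,c.reshape(-1,2),.035)[:,:2]*1000).astype(np.float32)))
h=cv2.cvtColor(i,cv2.COLOR_RGB2HSV)
for y in(128,133,138,150):
    m=((h[y,240:420,1]<45)&(h[y,240:420,2]>120)).astype(int);e=np.flatnonzero(np.diff(np.r_[0,m,0]));print(y,[(int(240+a),int(240+b)) for a,b in e.reshape(-1,2) if b-a>3])
E
```

```text
time: 18.38
position: [0.5018, -0.0661, 0.0803]
orientation: [2.012, 2.412, 0.0]
ft_force: [-0.9, -0.6, -1.0]
opening: 0.032
grip_force: 8.1
t 18.93 pos [ 0.5016 -0.0661  0.0801] th 100.3 tilt [ 0.     -0.0001 -1.    ] F [ 0.5113 -0.2129 -1.4461] open 0.0317 g 8.1
green (342, 205, 21, 25)
dab px ((326.5, 120.0), (34.0, 33.0), 90.0) at [[ 0.4909 -0.0013  0.053 ]]
card ((521.0502319335938, 4.444648742675781), (22.273597717285156, 109.2912368774414), 12.104341506958008)
128 [(281, 285), (289, 303), (341, 360), (372, 377)]
133 [(282, 286), (289, 303), (341, 361), (373, 377)]
138 [(283, 287), (289, 303), (340, 361), (374, 378)]
150 [(286, 303), (325, 335), (340, 354), (376, 380)]
```

```bash
python3 -c "
from rig import manip
print(manip.job_done())"
```

```text
the job is handed in; nothing more can be done
None
```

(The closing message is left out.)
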